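Close a heel mould on its dowels and hold it shut

TASK

Close the two-part aluminium heel mould: pick up the larger of the two loose covers by its black handle, line its two holes up with the two dowels of the fixed lower half (thick dowel in the large hole, round nose over round nose), and press it down against the sprung heel until you feel metal meet metal, so that the two halves lie flush all round. Finish while still holding the cover pressed shut: do not let go of it, as the spring would lift it again. Leave the smaller cover and the other things on the bench where they are.

Things in the scene. Friction and masses are not known exactly. Their poses are not given: they have to be found in the camera images.
- mould_face (a point): Fixed lower mould half (left, middle or right on the bench). Point on its flat top face, midway between the dowels, 36 mm above the bench. z up, +y to the thick dowel, +x to the round nose. Face: crossbar 50 (x) by 100 mm (y), both centred, plus a disc of radius 30 mm centred at x = +18 mm. Iron foot 104 x 120 x 10 mm, centred at x = +10 mm. Never moves.
- thick_dowel (a point): Centre of the tip of the lower half's thick dowel: diameter 14 mm, at y = +38 mm from mould_face, 20 mm tall above the face, the top 6 mm tapered to under half the diameter.
- thin_dowel (a point): The same for the thin dowel: diameter 9 mm, at y = -38 mm from mould_face, also 20 mm tall with a 6 mm taper.
- pad (a joint): How far the black rubber heel between the dowels is pressed down, m. It is sprung and stands 8 mm above the face at 0; flush with the face at 0.008 (stop at 0.010). Spring: 5.6 N up at 0, 11.2 N at 0.008, so the cover's weight alone leaves it up; about 8 N of push besides the weight closes the mould, more presses metal on metal.
- cover_grip (a point): Larger loose cover (upper half), same outline as the lower half, aluminium 22 mm thick, flat on the bench, 0.26 to 0.40 kg; black handle block on top, 18 (x) by 48 (y) by 44 mm tall. Point: middle of the handle, 44 mm above the underside. z up, +y to the large hole, +x to the nose. First rests on the heel, 8 mm above the face; closed, axes match mould_face and the point is 44 mm above it.
- large_hole (a point): Centre of the upper mouth of the larger cover's large through hole: diameter 16 mm, at y = +38 mm from cover_grip, 22 mm deep.
- small_hole (a point): The same for its small through hole: diameter 11 mm, at y = -38 mm from cover_grip, 22 mm deep.
- small_cover_grip (a point): The smaller cover, of another mould: the same form but 38 x 76 mm crossbar, 18 mm thick, its holes 58 mm apart. Does not fit; to be left alone. The point is the middle of its handle, 40 mm above its underside.
- glue_tin_c (a point): Bystander, to be left alone: round closed tin, 72 mm across and 75 mm tall, far side; point half-way up.
- tack_cup_c (a point): Bystander, to be left alone: small steel bowl, 64 mm across and 45 mm tall, near side; point half-way up.
- awl_grip (a point): Bystander, to be left alone: awl like a screwdriver, 140 mm long, near side; point on its handle.
- brush_grip (a point): Bystander, to be left alone: glue brush, 180 mm long, far left; point on its handle.
- heels_c (a point): Bystander, to be left alone: stack of three dark heel pieces, 62 x 52 mm, 30 mm tall, near left; point half-way up.
- hammer_grip (a point): Bystander, to be left alone: hammer, 260 mm long, lying towards the far side; point on its handle.
Things that resemble listed ones, but are neither listed nor needed, are in the scene too. Leave any blue look-alike of the part that bears mould_face alone. What is shaped like the part that bears cover_grip but blue is not meant.

How it is judged:
By the outcome, as a careful person would: the job done as asked, in the order asked, and still so for the second after the job is handed in, while the arm keeps its last pose, push and grip.
It also fails if it takes over 35 s, if anything falls off the work surface, if the arm or the gripper's body presses on something with over 40 N, if the wrist force passes 120 N, or if a joint passes its speed limit or range.

ROBOT

A 6-joint arm with a two-finger parallel gripper is mounted at the origin on the work surface. World frame = base frame: x ahead of the robot, y to its left, z up, the work surface at z = 0. Lengths are in m, angles in rad, forces in N, time in s.
With the tool pointing down it reaches from about 0.4 to 0.825 m from the base axis. Payload 7 kg.
Tool frame: the origin (TCP) lies on the front face of the gripper's body, between the roots of the fingers; the fingertips stand 66 mm ahead of it and the grasp point (between the pads) lies 47 mm ahead of it; z points along the fingers, y is the line along which they close (so a half turn about z gives the same grasp; the last joint's range is limited). The gripper opens to 88 mm and grips with 3 to 60 N. Pads are 19 mm wide; open, the fingers measure 130 mm over their backs; the gripper's body (78 mm by 193 mm) begins 47 mm behind the grasp point.
Start: joints at [-0.882, 0.359, 0.012, 0, -1.224, -0.288], TCP at [0.263, -0.621, 0.292] pointing down, gripper open.
Joint ranges: [-3.07, 3.07], [-1.43, 2.12], [-1.02, 1.25], [-3.03, 1.67], [-3.05, -0], [-3.03, 3.03]. Speed limits (rad/s): [2.39, 2.39, 3.01, 3.14, 3.14, 3.14].

INTERFACE

Orientations are given as a rotation vector (axis times angle).
In Python, from cell import bot gives the robot as it stands.
- The arm moves only by the tool arm_command, never from a script. Its argument "commands" is one flat list of numbers, 6 for each row, row after row: the shift along the tool's x, y, z in cm, then the turn, a rotation vector about the tool's x, y, z in degrees. In form: [tx, ty, tz, wx, wy, wz, tx, ty, tz, wx, wy, wz, ...]. A call has 1 to 10 rows; each row shifts and turns the commanded pose from where the row before left it, along the tool's axes as they then stand; what a row does not reach is not made up. A row lasts 1/10 s, in which the tool goes at most 50 mm and 8.59 degrees, less where a joint would pass 70% of its speed; a pose out of reach is approached as far as the arm can. A call with a gripper value outside its range is refused whole. "hand" is the gripper command: -1 is shut, 1 is fully open, values between are in proportion, set as the call begins (left out, the last holds). The fingers move at their own pace and stop on an object; "squeeze" is the grip in N (left out, the last holds). Time passes only in rows, so rows that do not move let the fingers close. It gives the time, the measured TCP pose, the force, the opening and the grip force at its end, in the units of the state.
- bot.get_state(): the state, without advancing time (a new reading comes with each control period).
- bot.grab_frame(name): name is "side" or "top" or "wrist"; returns a dict with "color" (400x640x3 uint8, red, green, blue), "fx", "fy", "cx", "cy" (pixels), "xyz" and "rotation" of the camera in the world. Camera axes: x right, y up, looking along -z (the intrinsics and any distortion apply to the point x, -y, -z); pixel columns grow to the right and rows downward; lengths in m; the calibration is good to about 2 mm. The wrist camera is an equidistant fisheye: a pixel r from the principal point sees the ray r / f radians off the axis. A picture is of the moment at which its call begins. There is no depth.
- bot.finish_job(): hands the job in; it is judged then, once.
Trained networks look in the newest picture that a camera, given by its name, has taken for a name from the list of things; names that differ only in an ending like _2 or _b are one class to them, and where a whole thing is asked for, a point or a joint stands for the part that bears it (a point fixed in the world has none). Each returns a list of dicts, best first, with "confidence" (0 to 1); they miss things now and then, are a little off and sometimes report something else, mostly with a low value. They report only what shows in the picture. A call takes as long as a camera call. They do not tell look-alikes from the thing itself.
- bot.masks_of(camera, thing): "pixels" (400x640 bool, what is visible of it) and "pixel" ([column, row] in pixels, amid what is visible of it).
- bot.landmark_of(camera, thing): "pixel" ([column, row] in pixels: a listed point, or the origin of a listed thing).
The state is a dict: "time_s": time; "joints": joint angles; "joint_velocities": joint speeds; "joint_efforts": joint torques, N m; "position": TCP position; "ee_rot": TCP orientation; "contact_force": force on the tool from outside, world axes, zero at the start; "ft_torque": the same for the moment, N m; "finger_gap": finger opening in m; "finger_force": force on a finger pad.
Only numpy, scipy, OpenCV 4.12 (cv2) and the standard library are available. Lean on these libraries where they do the work, as an engineer would, in place of code of your own. Each camera call takes 0.05 s, during which the arm holds its last target. There are 200 camera calls.

## Working session

There is one attempt and no reset: what is moved stays moved. The work goes in short steps, Python scripts to look and compute and a tool call to move; the robot and the scene stay as the last step left them, time stands still between calls to the robot, and variables do not carry over. Pictures are saved under pics/ and viewed, at most 10 in all, crops included, and the job is handed in when it is done.

Besides the shell and the picture viewer there is one more tool, called as name(argument=value, ...) on one line, values as JSON. arm_command: Moves the arm, as the interface text tells. Its arguments: {"type":"object","properties":{"commands":{"type":"array","items":{"type":"number"}},"hand":{"type":"number"},"squeeze":{"type":"number"}},"required":["commands"]}

```bash
mkdir -p pics; ls; cat > h.py <<'E'
import numpy as np, cv2
from cell import bot
from scipy.spatial.transform import Rotation as R
def rot(f):
    r=np.array(f["rotation"],float)
    return r if r.shape==(3,3) else R.from_rotvec(r).as_matrix()
def ray(f,p,fish=False):
    a=(p[0]-f["cx"])/f["fx"]; b=(p[1]-f["cy"])/f["fy"]
    if fish:
        r=np.hypot(a,b); s=np.sin(r)/r if r>1e-9 else 1
        d=np.array([a*s,-b*s,-np.cos(r)])
    else: d=np.array([a,-b,-1.])
    d=rot(f)@d; return np.array(f["xyz"],float),d/np.linalg.norm(d)
def atz(f,p,z,fish=False):
    o,d=ray(f,p,fish); return o+d*(z-o[2])/d[2]
def tri(rays):
    A=sum(np.eye(3)-np.outer(d,d) for o,d in rays); b=sum((np.eye(3)-np.outer(d,d))@o for o,d in rays)
    x=np.linalg.solve(A,b); res=[np.linalg.norm((np.eye(3)-np.outer(d,d))@(x-o)) for o,d in rays]
    return x,res
def save(f,n): cv2.imwrite(f"pics/{n}.png",f["color"][:,:,::-1])
E
python3 - <<'E'
from h import *
F={}
for c in("top","side","wrist"):
    f=bot.grab_frame(c);F[c]=f;save(f,c+"0")
    print(c,[f[k] for k in("fx","fy","cx","cy","xyz","rotation")],[k for k in f])
for t in("mould_face","thick_dowel","thin_dowel","cover_grip","large_hole","small_hole","small_cover_grip"):
    for c in F:
        print(t,c,[(np.round(d["pixel"],1).tolist(),round(d["confidence"],2)) for d in bot.landmark_of(c,t)])
print(bot.get_state())
cv2.imwrite("pics/both0.png",np.vstack([F["top"]["color"],F["side"]["color"]])[:,:,::-1])
E
```

```text
pics
top [389.7213257906167, 389.7213257906167, 315.7219106721307, 197.06164113018323, array([0.36715363, 0.04118958, 0.91668593]), array([ 0.15811942, -0.10347247, -1.5922951 ])] ['color', 'fx', 'fy', 'cx', 'cy', 'xyz', 'rotation']
side [455.71728568807123, 455.71728568807123, 322.9771777350552, 197.9585401415223, array([0.38154327, 0.68991046, 0.81141955]), array([ 0.12110039, -1.02803499, -2.78571393])] ['color', 'fx', 'fy', 'cx', 'cy', 'xyz', 'rotation']
wrist [309.70691628693146, 309.70691628693146, 321.8568089586459, 201.6841820916248, array([ 0.19374462, -0.65130068,  0.38473224]), array([-0.18545917, -0.28251506,  1.95559571])] ['color', 'fx', 'fy', 'cx', 'cy', 'xyz', 'rotation']
mould_face top [([220.3, 191.9], 0.73), ([233.0, 316.7], 0.59)]
mould_face side [([289.6, 291.0], 0.91)]
mould_face wrist []
thick_dowel top [([213.3, 320.2], 0.6), ([200.3, 186.8], 0.57)]
thick_dowel side [([442.0, 316.4], 0.94), ([286.2, 306.0], 0.6)]
thick_dowel wrist []
thin_dowel top [([235.2, 190.9], 0.64), ([251.9, 321.5], 0.63), ([384.1, 106.5], 0.59)]
thin_dowel side [([295.8, 274.0], 0.84),
[... 634 characters left out ...]
me_s': 1.2, 'joints': array([-8.81867406e-01,  3.58592201e-01,  1.18643448e-02,  4.94026372e-05,
       -1.22406975e+00, -2.88090454e-01]), 'joint_velocities': array([ 0.00022084, -0.00015792, -0.00046874,  0.00142676,  0.00202623,
        0.00032665]), 'joint_efforts': array([ 3.56304199e-04, -5.82393301e+01,  2.93302596e+01,  7.00269610e+00,
        1.24754396e-02, -1.66761265e-05]), 'position': array([ 0.26333281, -0.6214907 ,  0.29215966]), 'ee_rot': array([ 6.25446416e-01, -3.07866198e+00,  3.24717764e-05]), 'contact_force': array([ 0.11444605,  0.01040815, -0.19429158]), 'ft_torque': array([-0.02309518,  0.01961816,  0.00367234]), 'finger_force': 0.0, 'finger_gap': 0.08747691555433416}
```

View pics/top0.png

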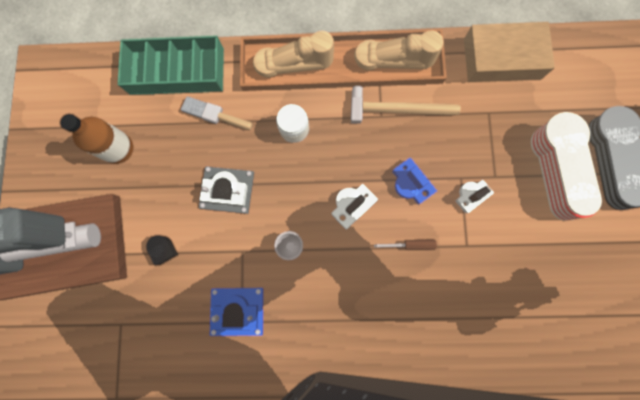

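View pics/side0.png

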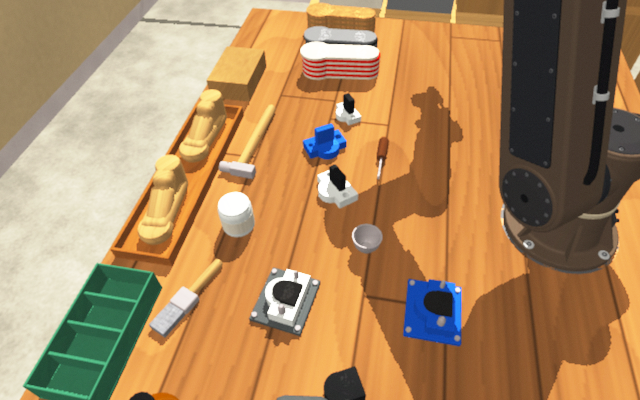

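The top view shows the grey mould at (225,188), the aluminium cover at (355,205), the blue cover at (412,182), the small cover at (477,196) and the blue mould at (236,312). The side view agrees, with the mould at (287,292) and the cover at (336,187).

```bash
python3 - <<'E'
from h import *
T=bot.grab_frame("top");S=bot.grab_frame("side")
def p(n,a,b): x,r=tri([ray(T,a),ray(S,b)]);print(n,x.round(4),np.round(r,4))
p("thick",(200.3,186.8),(286.2,306)); p("thin",(235.2,190.9),(295.8,274)); p("face",(220.3,191.9),(289.6,291))
p("LH",(342.4,218.4),(346.9,195.7)); p("SH",(367.1,196.2),(329.2,170.5))
for n,q,z in(("thick",(200.3,186.8),.056),("thin",(235.2,190.9),.056),("LH",(342.4,218.4),.022),("SH",(367.1,196.2),.022)):print(n,atz(T,q,z).round(4))
for n,q,z in(("thick",(286.2,306),.056),("thin",(295.8,274),.056),("LH",(346.9,195.7),.022),("SH",(329.2,170.5),.022)):print(n,atz(S,q,z).round(4))
for c,f in(("top",T),("side",S)):
    for t in("cover_grip","mould_face"):
        for m in bot.masks_of(c,t): print(c,t,m["pixel"],m["confidence"],m["pixels"].sum())
def crop(f,c,w=60,h=45): 
    x,y=c; return cv2.resize(f["color"][y-h:y+h,x-w:x+w],None,fx=3.3,fy=3.3,interpolation=cv2.INTER_CUBIC)
im=np.vstack([np.hstack([crop(T,(225,188)),crop(T,(355,205))]),np.hstack([crop(S,(287,295)),crop(S,(336,187))])])
cv2.imwrite("pics/crops.png",im[:,:,::-1])
W=bot.grab_frame("wrist");s=bot.get_state();Rt=R.from_rotvec(s["ee_rot"]).as_matrix()
print("cam in tool",Rt.T@(W["xyz"]-s["position"]),(Rt.T@rot(W)).round(3).tolist(),"tool x,y",Rt[:,0],Rt[:,1])
E
```

```text
thick [0.5354 0.3272 0.0684] [0.005 0.005]
thin [0.5313 0.252  0.054 ] [0.0002 0.0002]
face [0.5331 0.2875 0.0495] [0.002 0.002]
LH [0.4674 0.0102 0.0205] [0.0013 0.0013]
SH [ 0.517  -0.0473  0.0355] [0.0032 0.0032]
thick [0.543  0.3317 0.056 ]
thin [0.5312 0.2515 0.056 ]
LH [0.4659 0.0103 0.022 ]
SH [ 0.5161 -0.0486  0.022 ]
thick [0.5328 0.3216 0.056 ]
thin [0.5307 0.2532 0.056 ]
LH [0.4685 0.0114 0.022 ]
SH [ 0.5227 -0.0606  0.022 ]
top cover_grip [348.3, 201.9] 0.93 1104
top cover_grip [409.8, 183.2] 0.73 1059
top mould_face [221.8, 187.5] 0.82 2139
top mould_face [235.4, 312.2] 0.69 2475
side cover_grip [324.4, 139.4] 0.86 1053
side cover_grip [333.7, 186.8] 0.7 1150
side cover_grip [347.4, 110.4] 0.3 534
side mould_face [282.8, 300.0] 0.86 3186
cam in tool [ 0.07572253 -0.0004762  -0.09339798] [[-0.0, 0.959, 0.282], [1.0, 0.0, 0.0], [0.0, 0.282, -0.959]] tool x,y [-9.20750617e-01 -3.90151637e-01  2.79852743e-05] [-3.90151637e-01  9.20750617e-01 -1.84244250e-05]
```

View pics/crops.png

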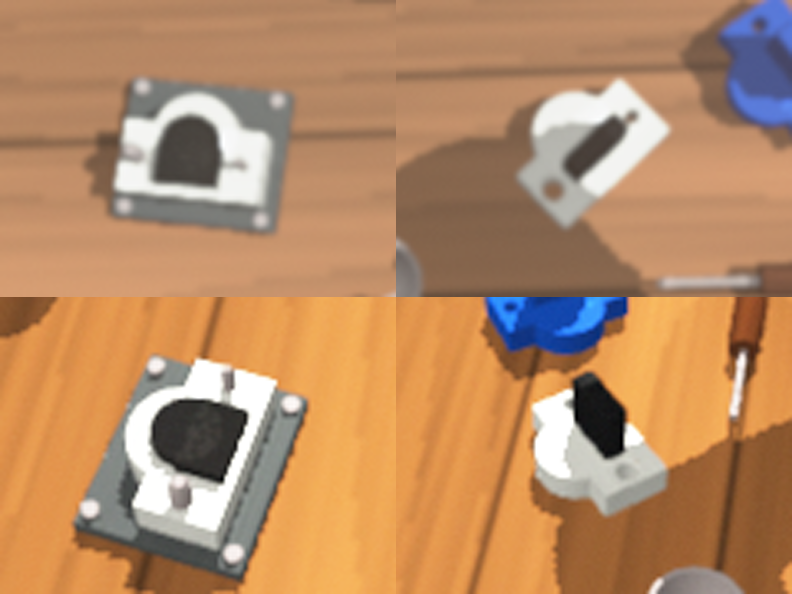

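Geometry is clear: the cover's centre is near (0.492, -0.018) with its nose at about 42°. I'll move above it, then turn the tool.

arm_command(commands=[-3.2,3.3,0.3,0,0,0,-3.2,3.3,0.3,0,0,0,-3.2,3.3,0.3,0,0,0,-3.2,3.3,0.3,0,0,0,-3.2,3.3,0.3,0,0,0,-3.2,3.3,0.3,0,0,0,-3.2,3.3,0.3,0,0,0,-3.2,3.3,0.3,0,0,0,-3.2,3.3,0.3,0,0,0,-3.2,3.3,0.3,0,0,0], hand=1)

```text
time_s: 2.55
position: [0.4296, -0.191, 0.2625]
ee_rot: [-0.625, 3.078, -0.0]
contact_force: [0.3, -0.6, -0.1]
finger_gap: 0.0877
finger_force: 0.0
```

arm_command(commands=[-3.2,3.3,0.3,0,0,0,-3.2,3.3,0.3,0,0,0,-3.2,3.3,0.3,0,0,0,-3.1,3.3,0,0,0,0,0,0,0,0,0,-8.4,0,0,0,0,0,-8.4,0,0,0,0,0,-8.4,0,0,0,0,0,-8.4,0,0,0,0,0,-8.4,0,0,0,0,0,-8.4])

```text
time_s: 3.55
position: [0.4947, -0.0217, 0.2533]
ee_rot: [-1.884, 2.513, -0.0]
contact_force: [-0.1, 0.6, -0.7]
finger_gap: 0.0877
finger_force: 0.0
```

arm_command(commands=[0,0,0,0,0,-8.4,0,0,0,0,0,-8.4,0,0,0,0,0,-8.4,0,0,0,0,0,-8.4,0,0,0,0,0,-8.4,0,0,0,0,0,-8.4,0,0,0,0,0,-8.4,0,0,0,0,0,0])

```text
time_s: 4.35
position: [0.4947, -0.0217, 0.2533]
ee_rot: [-2.873, 1.27, -0.0]
contact_force: [-0.4, -0.0, -0.2]
finger_gap: 0.0875
finger_force: 0.0
```

```bash
python3 - <<'E'
from h import *
W=bot.grab_frame("wrist");save(W,"w1");s=bot.get_state();Rt=R.from_rotvec(s["ee_rot"]).as_matrix()
print(s["time_s"],s["position"],"y yaw",np.degrees(np.arctan2(Rt[1,1],Rt[0,1])),Rt[:,2],s["joints"].round(2))
for t,z in(("cover_grip",.044),("large_hole",.022),("small_hole",.022),("thick_dowel",.056),("thin_dowel",.056)):
    for d in bot.landmark_of("wrist",t): print(t,np.round(d["pixel"],1),round(d["confidence"],2),atz(W,d["pixel"],z,True).round(4))
E
```

```text
4.4 [ 0.49466527 -0.02172065  0.2532942 ] y yaw -138.0166453149797 [ 2.70906348e-04  7.41796522e-05 -9.99999961e-01] [ 0.35  0.09 -0.43  0.   -1.05  0.38]
cover_grip [320.5 191.5] 0.96 [ 0.4952 -0.0195  0.044 ]
cover_grip [373.3  44.1] 0.74 [ 0.5571 -0.1637  0.044 ]
large_hole [401.1  55.4] 0.93 [ 0.5288 -0.1821  0.022 ]
large_hole [319.  217.1] 0.77 [0.4729 0.0077 0.022 ]
small_hole [320.3 149.5] 0.85 [ 0.5223 -0.0489  0.022 ]
small_hole [337.3  44.6] 0.62 [ 0.5843 -0.1432  0.022 ]
thick_dowel [ 76.4 229.2] 0.2 [0.7005 0.2273 0.056 ]
thin_dowel [317.2 218.3] 0.27 [0.4812 0.0008 0.056 ]
```

View pics/w1.png

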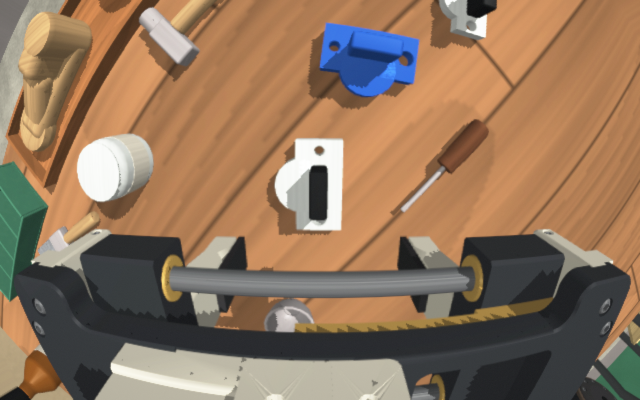

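The wrist view shows the cover upright under the gripper: holes at (319,217) and (320,150), handle at (318,193), and the blue one above at (370,60). I'll go half-way down and take a second view to check the height.

arm_command(commands=[0,0,4,0,0,0.9,0,0,3,0,0,0,0,0,1,0,0,0,0,0,0,0,0,0])

```text
time_s: 5.05
position: [0.4941, -0.022, 0.1722]
ee_rot: [2.859, -1.296, -0.003]
contact_force: [0.5, -0.6, 0.5]
finger_gap: 0.0877
finger_force: 0.0
```

```bash
python3 - <<'E'
from h import *
W=bot.grab_frame("wrist");s=bot.get_state();Rt=R.from_rotvec(s["ee_rot"]).as_matrix()
T=bot.grab_frame("top")
W1=dict(W);W1["xyz"]=W["xyz"]-s["position"]+np.array([.49467,-.02172,.25329])
# rebuild first camera from tool offset
Rr=R.from_rotvec([0,0,np.radians(-138.017)-np.arctan2(Rt[1,1],Rt[0,1])]).as_matrix()
W1["xyz"]=Rr@(W["xyz"]-s["position"])+np.array([.49467,-.02172,.25329]);W1["rotation"]=Rr@rot(W)
old={"cover_grip":(320.5,191.5),"large_hole":(319,217.1),"small_hole":(320.3,149.5)}
top={"large_hole":(342.4,218.4),"small_hole":(367.1,196.2)}
print(s["position"],np.degrees(np.arctan2(Rt[1,1],Rt[0,1])))
for t,z in(("cover_grip",.044),("large_hole",.022),("small_hole",.022)):
    for d in bot.landmark_of("wrist",t):
        rs=[ray(W,d["pixel"],True),ray(W1,old[t],True)]
        if t in top: rs.append(ray(T,top[t]))
        print(t,np.round(d["pixel"],1),round(d["confidence"],2),atz(W,d["pixel"],z,True).round(4),tri(rs)[0].round(4),np.round(tri(rs)[1],4))
E
```

```text
[ 0.49496111 -0.0217371   0.17347023] -138.74429348520465
cover_grip [390.   19.7] 0.97 [ 0.5549 -0.1655  0.044 ] [ 0.5411 -0.0684  0.2975] [0.0035 0.0035]
cover_grip [318.5 217.3] 0.77 [ 0.4957 -0.0197  0.044 ] [ 0.4935 -0.0185  0.0374] [0.0009 0.0009]
large_hole [425.  39.] 0.93 [ 0.525  -0.1827  0.022 ] [ 0.5027 -0.0384  0.2407] [0.0636 0.022  0.0824]
large_hole [319.5 249.8] 0.84 [0.4705 0.0082 0.022 ] [0.468  0.0104 0.0118] [0.0014 0.0016 0.0011]
small_hole [315.7 161.5] 0.82 [ 0.5232 -0.0477  0.022 ] [ 0.5199 -0.0481  0.0088] [0.003  0.0005 0.0025]
small_hole [332.9  20.6] 0.66 [ 0.5877 -0.1418  0.022 ] [ 0.5239 -0.0615  0.2228] [0.0393 0.0139 0.0519]
```

arm_command(commands=[0,-0.2,3,0,0,0,0,0,3,0,0,0,0,0,1.5,0,0,0,0,0,0.4,0,0,0,0,0,0,0,0,0])

```text
time_s: 5.8
position: [0.4965, -0.0203, 0.0945]
ee_rot: [2.862, -1.296, 0.0]
contact_force: [-0.1, 0.5, 0.2]
finger_gap: 0.0875
finger_force: 0.0
```

arm_command(commands=[0,0,0,0,0,0,0,0,0,0,0,0,0,0,0,0,0,0,0,0,0,0,0,0,0,0,0,0,0,0,0,0,0,0,0,0,0,0,0,0,0,0], hand=-1, squeeze=45)

```text
time_s: 6.5
position: [0.4961, -0.0204, 0.0942]
ee_rot: [-2.862, 1.296, 0.0]
contact_force: [-0.9, -0.0, 0.2]
finger_gap: 0.0371
finger_force: 0.0
```

arm_command(commands=[0,0,0,0,0,0,0,0,0,0,0,0,0,0,0,0,0,0,0,0,0,0,0,0,0,0,0,0,0,0])

```text
time_s: 7.0
position: [0.4964, -0.0203, 0.0942]
ee_rot: [-2.862, 1.296, -0.001]
contact_force: [1.5, 0.9, -0.4]
finger_gap: 0.0182
finger_force: 45.0
```

```bash
python3 - <<'E'
from h import *
s=bot.get_state();print(s["finger_gap"],s["finger_force"],s["contact_force"])
E
```

```text
0.0182347486329807 44.99983370304108 [ 1.46700897  0.86041701 -0.39393901]
```

The fingers are on the handle (gap 18 mm, 45 N). Now I'll lift and carry it to the far-left side of the mould, so the wrist camera can see the dowels past the cover.

arm_command(commands=[0,0,-1,0,0,0,0,0,-3,0,0,0,0,0,-3,0,0,0,0,0,-3,0,0,0,0,0,-3,0,0,0])

```text
time_s: 7.5
position: [0.495, -0.0207, 0.2255]
ee_rot: [2.861, -1.296, -0.002]
contact_force: [0.8, 0.1, -4.7]
finger_gap: 0.0177
finger_force: 45.0
```

arm_command(commands=[-2,-2,0,0,0,0,-3,-3.2,0,0,0,0,-3,-3.2,0,0,0,0,-3,-3.2,0,0,0,0,-3,-3.2,0,0,0,0,-3,-3.2,0,0,0,0,-3,-3.2,0,0,0,0,-3,-3.2,0,0,0,0,-3,-3.2,0,0,0,0,-3,-3.2,0,0,0,0])

```text
time_s: 8.5
position: [0.5356, 0.4018, 0.224]
ee_rot: [2.86, -1.296, -0.001]
contact_force: [0.9, -0.4, -3.7]
finger_gap: 0.0176
finger_force: 45.0
```

arm_command(commands=[-0.7,-0.5,0,0,0,0,0,0,0,0,0,7.5,0,0,0,0,0,7.5,0,0,0,0,0,7.5,0,0,0,0,0,7.5,0,0,0,0,0,7.5,0,0,0,0,0,7.8,0,0,0,0,0,0,0,0,0,0,0,0])

```text
time_s: 9.4
position: [0.5352, 0.4088, 0.224]
ee_rot: [2.145, -2.293, -0.0]
contact_force: [0.5, 0.1, -3.4]
finger_gap: 0.0182
finger_force: 45.0
```

```bash
cat > look.py <<'E'
from h import *
import sys
n=sys.argv[1]
W=bot.grab_frame("wrist");save(W,n);s=bot.get_state();Rt=R.from_rotvec(s["ee_rot"]).as_matrix()
print(s["time_s"],s["position"],"y yaw",np.degrees(np.arctan2(Rt[1,1],Rt[0,1])),s["contact_force"],s["finger_gap"])
zc=s["position"][2]-.0942+.022
for t,z in(("mould_face",.036),("thick_dowel",.056),("thin_dowel",.056),("large_hole",zc),("small_hole",zc),("cover_grip",zc+.022)):
    for d in bot.landmark_of("wrist",t):
        p=atz(W,d["pixel"],z,True); print(t,np.round(d["pixel"],1),round(d["confidence"],2),p.round(4),"tool",(Rt.T@(p-s["position"])).round(4))
E
python3 look.py w2
```

```text
9.45 [0.53529508 0.40892483 0.22410217] y yaw 176.16684319681352 [-0.37932118 -0.18760336 -3.62931576] 0.017642033765659947
mould_face [311.4  61.8] 0.8 [0.5369 0.2847 0.036 ] tool [ 0.1238 -0.01    0.1882]
mould_face [561.2  49.2] 0.62 [0.2572 0.2555 0.036 ] tool [0.1716 0.2671 0.1884]
thick_dowel [575.5  82.8] 0.77 [0.2564 0.2951 0.056 ] tool [0.1322 0.2705 0.1683]
thick_dowel [305.3 104.8] 0.55 [0.544  0.3243 0.056 ] tool [ 0.0838 -0.0145  0.1681]
thick_dowel [311.5  65.2] 0.47 [0.5366 0.291  0.056 ] tool [ 0.1175 -0.0093  0.1682]
thin_dowel [571.9  14.7] 0.92 [0.2514 0.2165 0.056 ] tool [0.2108 0.2703 0.1684]
thin_dowel [314.4  19.6] 0.73 [0.5315 0.2506 0.056 ] tool [ 0.1581 -0.0069  0.1682]
thin_dowel [311.6  61.1] 0.16 [0.5363 0.2875 0.056 ] tool [ 0.121  -0.0092  0.1682]
small_hole [321.1 184.5] 0.87 [0.5339 0.3711 0.1519] tool [ 0.0378 -0.0012  0.0722]
cover_grip [322.5 267.2] 0.71 [0.5358 0.4102 0.1739] tool [-0.0013 -0.0004  0.0502]
```

View pics/w2.png

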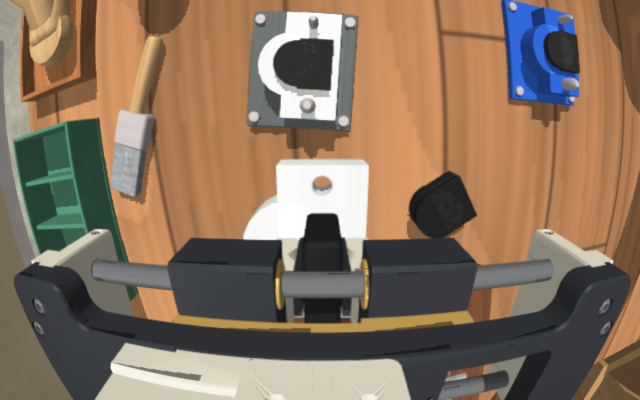

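The wrist view shows the mould clear at (300,70), with its thick dowel near (306,103) and thin one near (314,20). The held cover's small hole is at (321,185) and the blue mould is at right. The mould is turned about 6° from the tool, so I'll turn, lower a little, and measure again.

arm_command(commands=[0,0,2,0,0,5.5,1,-0.5,2,0,0,0,0,0,0,0,0,0,0,0,0,0,0,0])

```text
time_s: 10.15
position: [0.539, 0.3986, 0.1843]
ee_rot: [2.029, -2.398, 0.001]
contact_force: [0.4, 0.4, -3.1]
finger_gap: 0.0176
finger_force: 45.0
```

```bash
python3 look.py w3; python3 -c "
import cv2;i=cv2.imread('pics/w3.png')[0:260,200:440];cv2.imwrite('pics/w3c.png',cv2.resize(i,None,fx=2.3,fy=2.3,interpolation=cv2.INTER_CUBIC))"
```

```text
10.2 [0.53931526 0.39916459 0.18510226] y yaw 170.50439639259986 [ 0.76660447  0.52463292 -2.99682969] 0.017903766134351
mould_face [301.6  72.3] 0.89 [0.5372 0.2887 0.036 ] tool [ 0.1095 -0.016   0.149 ]
mould_face [579.3  26. ] 0.7 [0.2513 0.2534 0.036 ] tool [0.1914 0.2602 0.1487]
thick_dowel [299.6 119.3] 0.75 [0.5435 0.3246 0.056 ] tool [ 0.0729 -0.0163  0.1291]
thin_dowel [298.   17.8] 0.73 [0.5322 0.2504 0.056 ] tool [ 0.148  -0.0174  0.129 ]
small_hole [323.1 185.8] 0.9 [0.5331 0.362  0.1129] tool [0.0378 0.0001 0.0722]
cover_grip [322.6 266.4] 0.68 [0.5396 0.3991 0.1349] tool [ 0.0001 -0.0003  0.0502]
```

View pics/w3c.png

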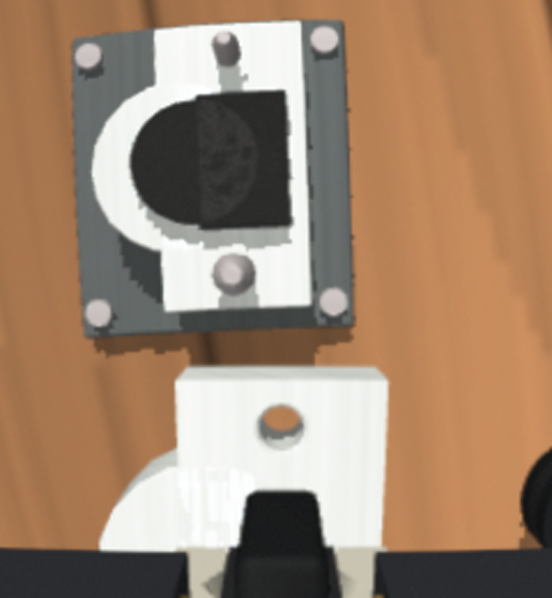

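The crop shows the thick dowel tip at crop (231,270), the thin one at (223,38), foot bolts at the corners, and the cover hole at (281,425). I'll use the bolts to check yaw and the two views to check height.

```bash
python3 - <<'E'
from h import *
W=bot.grab_frame("wrist");s=bot.get_state();Rt=R.from_rotvec(s["ee_rot"]).as_matrix()
P=lambda u,v:(200+u/2.3,v/2.3)
tl=lambda p,z:(Rt.T@(atz(W,p,z,True)-s["position"]))[:2]
b=[tl(P(*q),.013) for q in((88,56),(98,313),(324,40),(333,301))]
ang=lambda d:np.degrees(np.arctan2(d[1],d[0]))
print("bolts",np.round(b,4).tolist(),ang(b[0]-b[1]),ang(b[2]-b[3]),ang(b[2]-b[0])-90,ang(b[3]-b[1])-90,"centre",np.mean(b,0))
a=tl(P(231,270),.056);c=tl(P(223,38),.056);print("dowels",a,c,ang(c-a),np.linalg.norm(c-a),(a+c)/2)
# heights: camera of w2 from tool offset
cam=Rt.T@(W["xyz"]-s["position"]);Rc=Rt.T@rot(W)
R2=R.from_rotvec([2.145,-2.293,0]).as_matrix();p2=np.array([.5353,.4089,.2241])
W2=dict(W);W2["xyz"]=p2+R2@cam;W2["rotation"]=R2@Rc
for o,n in(((305.3,104.8),(299.6,119.3)),((314.4,19.6),(298,17.8))):print(tri([ray(W,n,True),ray(W2,o,True)]))
E
```

```text
bolts [[0.1583, -0.0732], [0.0578, -0.0699], [0.1611, 0.0152], [0.0612, 0.0186]] -1.8946181496048495 -1.9481178574456028 -1.8345858306061729 -2.155874210096968 centre [ 0.10959333 -0.02733822]
dowels [ 0.0733205  -0.01612822] [ 0.14819872 -0.01861467] -1.9018991054094285 0.0749194904242178 [ 0.11075961 -0.01737144]
(array([0.54350533, 0.32496509, 0.06175395]), [np.float64(0.0004846450777509332), np.float64(0.00048464507775106456)])
(array([0.53176975, 0.25530189, 0.07002304]), [np.float64(0.000198161496898913), np.float64(0.00019816149689876132)])
```

Dowels and bolts agree: the mould centre is at tool (110.6, -17.3) mm, with a -1.9° turn to make.

arm_command(commands=[3,-0.5,0,0,0,0,3,-0.5,0,0,0,0,3,-0.5,0,0,0,0,2.07,-0.23,0,0,0,0,0,0,0,0,0,-1.9,0,0,1,0,0,0,0,0,0,0,0,0,0,0,0,0,0,0])

```text
time_s: 11.35
position: [0.5374, 0.2869, 0.1735]
ee_rot: [2.068, -2.364, 0.0]
contact_force: [0.5, 0.3, -4.0]
finger_gap: 0.0175
finger_force: 45.0
```

```bash
python3 look.py w4; python3 - <<'E'
from h import *
S=bot.grab_frame("side");T=bot.grab_frame("top")
w=cv2.imread("pics/w4.png")[60:300,200:440]
c=lambda i:cv2.resize(i,(390,390),interpolation=cv2.INTER_CUBIC)
cv2.imwrite("pics/c4.png",np.hstack([c(S["color"][205:335,225:355,::-1]),c(w)]))
E
```

```text
11.4 [0.5375107  0.28701098 0.17377905] y yaw 172.37080591664386 [ 0.6671247   0.14128189 -3.86548478] 0.017894696680749514
thick_dowel [604.6 187.9] 0.67 [0.2568 0.2957 0.056 ] tool [0.0286 0.2793 0.1179]
thin_dowel [321.8 169.1] 0.84 [0.5331 0.2491 0.056 ] tool [ 0.0381 -0.0007  0.1178]
thin_dowel [607.  108.7] 0.79 [0.2577 0.2177 0.056 ] tool [0.1058 0.2681 0.1179]
small_hole [322.9 187. ] 0.69 [0.5328 0.2509 0.1016] tool [ 0.0364 -0.0001  0.0722]
cover_grip [323.2 266.7] 0.77 [0.5377 0.2879 0.1236] tool [-0.0009 -0.      0.0502]
cover_grip [137.1 217.3] 0.49 [0.6372 0.2479 0.1236] tool [ 0.0255 -0.104   0.0502]
```

View pics/c4.png

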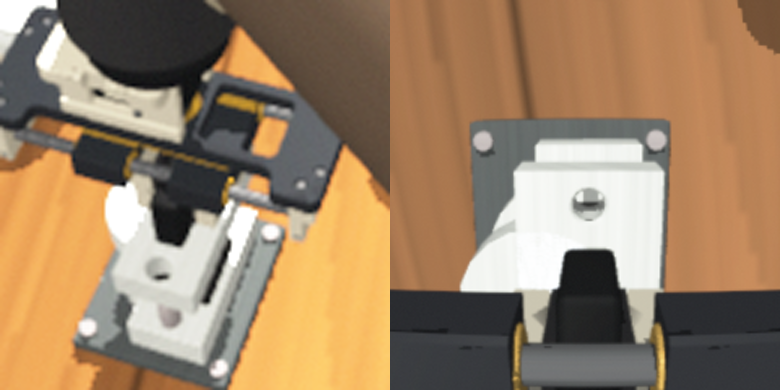

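Through the wrist camera, the thin dowel shows inside the small hole, and the edges of both halves are concentric (around column 589 of the crop). The side view agrees. Descending with force checks.

arm_command(commands=[0,0,1.5,0,0,0,0,0,0.5,0,0,0,0,0,0.4,0,0,0,0,0,0.4,0,0,0,0,0,0,0,0,0])

```text
time_s: 12.3
position: [0.5374, 0.2864, 0.1458]
ee_rot: [2.068, -2.364, 0.0]
contact_force: [0.0, 0.0, -2.8]
finger_gap: 0.0179
finger_force: 45.0
```

arm_command(commands=[0,0,0.3,0,0,0,0,0,0.3,0,0,0,0,0,0,0,0,0])

```text
time_s: 12.6
position: [0.5374, 0.2865, 0.1398]
ee_rot: [2.068, -2.364, -0.0]
contact_force: [-0.4, 1.0, -3.6]
finger_gap: 0.0178
finger_force: 45.0
```

```bash
python3 - <<'E'
from h import *
s=bot.get_state();print(s["position"],s["contact_force"],s["ft_torque"])
E
```

```text
[0.53741881 0.2864568  0.13980604] [-0.40828505  0.96132481 -3.56534995] [-0.02186957  0.11699724  0.00801145]
```

Now 10 mm onto the dowels with hardly any lateral force. Pressing on against the heel.

arm_command(commands=[0,0,0.3,0,0,0,0,0,0.3,0,0,0,0,0,0,0,0,0])

```text
time_s: 12.9
position: [0.5376, 0.2865, 0.1344]
ee_rot: [-2.069, 2.364, -0.0]
contact_force: [-2.2, -2.1, 3.3]
finger_gap: 0.0179
finger_force: 45.0
```

arm_command(commands=[0,0,0.2,0,0,0,0,0,0.1,0,0,0,0,0,0,0,0,0])

```text
time_s: 13.2
position: [0.5376, 0.2865, 0.1318]
ee_rot: [-2.069, 2.364, -0.0]
contact_force: [-3.8, -1.8, 5.3]
finger_gap: 0.0176
finger_force: 45.0
```

arm_command(commands=[0,0,0.1,0,0,0,0,0,0.1,0,0,0,0,0,0,0,0,0])

```text
time_s: 13.5
position: [0.5376, 0.2865, 0.1302]
ee_rot: [-2.069, 2.364, -0.001]
contact_force: [-4.2, -2.9, 9.5]
finger_gap: 0.0179
finger_force: 45.0
```

arm_command(commands=[0,0,0.1,0,0,0,0,0,0,0,0,0])

```text
time_s: 13.7
position: [0.5376, 0.2865, 0.1302]
ee_rot: [-2.069, 2.363, -0.001]
contact_force: [-7.8, -3.9, 16.8]
finger_gap: 0.0178
finger_force: 45.0
```

Motion has stopped at the expected height (0.1302), so metal has met metal. I'll ease the side load and press slightly more.

arm_command(commands=[0.03,0.05,0,0,0,0,0,0,0.1,0,0,0,0,0,0,0,0,0,0,0,0,0,0,0])

```text
time_s: 14.1
position: [0.5375, 0.2865, 0.1302]
ee_rot: [-2.068, 2.362, -0.001]
contact_force: [-7.7, -4.4, 22.4]
finger_gap: 0.0176
finger_force: 45.0
```

```bash
python3 look.py w5; python3 - <<'E'
from h import *
s=bot.get_state();print(s["position"],s["ee_rot"],s["contact_force"],s["ft_torque"])
S=bot.grab_frame("side")
w=cv2.imread("pics/w5.png")[100:300,220:420]
c=lambda i:cv2.resize(i,(400,400),interpolation=cv2.INTER_CUBIC)
cv2.imwrite("pics/c5.png",np.hstack([c(S["color"][235:345,235:345,::-1]),c(w)]))
E
```

```text
14.15 [0.53750993 0.28646292 0.13019069] y yaw 172.41560015360812 [-8.5210112  -4.24984402 22.4836148 ] 0.017724036423725695
mould_face [627.7 151.2] 0.82 [0.2526 0.2545 0.036 ] tool [0.0694 0.2784 0.0936]
thick_dowel [636.  202.6] 0.92 [0.2571 0.2972 0.056 ] tool [0.0264 0.2795 0.0736]
thin_dowel [324.5 183.8] 0.66 [0.5321 0.2494 0.056 ] tool [0.0375 0.0006 0.0742]
small_hole [324.7 186.1] 0.7 [0.5321 0.2502 0.058 ] tool [0.0367 0.0007 0.0722]
cover_grip [324.  264.7] 0.65 [0.5374 0.2866 0.08  ] tool [-0.0001  0.0002  0.0502]
[0.53753029 0.28649041 0.13020645] [-2.06827594e+00  2.36177559e+00 -1.28567020e-03] [-9.00666351 -5.05676661 22.97529179] [-1.65153772  3.47673892  0.01217476]
```

View pics/c5.png

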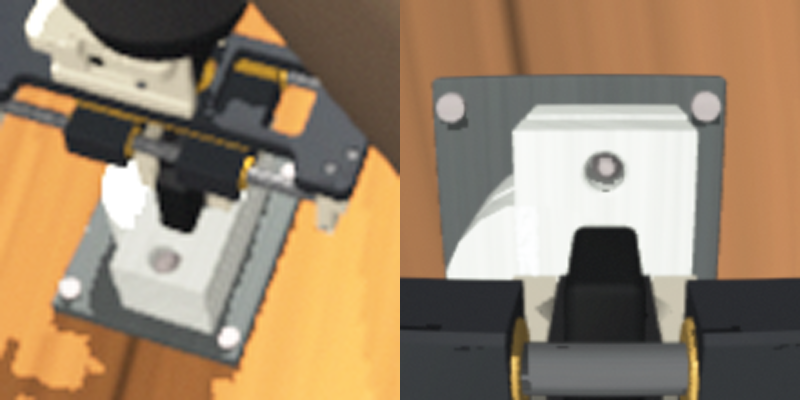

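arm_command(commands=[0.04,0.08,0,0,0,0,0,0,0.1,0,0,0,0,0,0,0,0,0,0,0,0,0,0,0,0,0,0,0,0,0])

```text
time_s: 15.0
position: [0.5374, 0.2864, 0.1302]
ee_rot: [-2.068, 2.36, -0.002]
contact_force: [-6.7, -4.9, 27.4]
finger_gap: 0.0182
finger_force: 45.0
```

arm_command(commands=[0,0,0,0,0,0,0,0,0,0,0,0,0,0,0,0,0,0,0,0,0,0,0,0,0,0,0,0,0,0])

```text
time_s: 15.5
position: [0.5374, 0.2864, 0.1302]
ee_rot: [-2.068, 2.36, -0.002]
contact_force: [-7.5, -5.7, 28.1]
finger_gap: 0.0179
finger_force: 45.0
```

The height holds at 0.1302 while the push has risen to 28 N, so the metal halves are seated. Both dowels are in their holes and the pose is steady, so I'm handing in.

```bash
python3 -c "
from cell import bot
print(bot.finish_job())"
```

```text
the job is handed in; nothing more can be done
None
```

The larger cover is on both dowels and pressed metal to metal with about 28 N, still held by its handle, and I handed the job in at about 15.5 s; the hand-in call gave no verdict.

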